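# Spread the heaped bread rolls over the sheet pan

## Robot

A 6-joint arm with a two-finger parallel gripper is mounted at the origin on the work surface. World frame = base frame: x ahead of the robot, y to its left, z up, the work surface at z = 0. Lengths are in mm, angles in rad, forces in N, time in s.
With the tool pointing down it reaches from about 350 to 775 mm from the base axis. Payload 7.3 kg.
Tool frame: the origin (TCP) lies at the centre of the arm's flange, where the gripper is bolted on; the fingertips stand 178 mm ahead of it and the grasp point (between the pads) lies 159 mm ahead of it; z points along the fingers, y is the line along which they close (so a half turn about z gives the same grasp; the last joint's range is limited). The gripper opens to 92 mm and grips with 3 to 60 N. Pads are 19 mm wide; open, the fingers measure 130 mm over their backs; the gripper's body (75 mm by 190 mm) begins 47 mm behind the grasp point.
Start: joints at [-1.341, 0.342, 1.524, -0, 1.275, -0.146], TCP at [192.703, -488.358, 404.741] pointing down, gripper open.
Joint ranges: [-2.53, 2.53], [-0.77, 2.02], [0.04, 2.7], [-1, 4.14], [0.28, 2.66], [-3.11, 3.11]. Speed limits (rad/s): [2.57, 2.57, 3.14, 3.14, 3.14, 3.14].

## Interface

Orientations are given as [roll, pitch, yaw] about the fixed x, y, z axes, in that order (R = Rz(yaw) Ry(pitch) Rx(roll)).
In Python, from plant import * gives the robot as it stands. The module is installed in compiled form; this text tells all that it offers.
- The arm moves only by the shell command python3 -m inch 'ROWS'. ROWS is JSON, a list of rows, each a list of 5 numbers: the shift along the tool's x, y, z in m, then the turn about the tool's z in rad, then the opening, from 0 (shut) to 1 (fully open). In form: [[tx, ty, tz, spin, claw], ...]. A call has 1 to 8 rows; each row is the pose to reach, as a shift and turn from the pose commanded when the call began, along the tool's axes at that moment; what a row does not reach only later rows make up. A row lasts 1/12 s, in which the tool goes at most 41.7 mm and 7.16 degrees, less where a joint would pass 70% of its speed; a pose out of reach is approached as far as the arm can. A call with a gripper value outside its range is refused whole. The fingers move at their own pace and stop on an object; the grip force is fixed at half the most. Time passes only in rows, so rows that repeat a pose let the fingers close. It gives the time, the measured TCP pose, the force, the opening and the grip force at its end, in the units of the state.
- get_obs(): the state, without advancing time (a new reading comes with each control period).
- capture(name): name is "scene" or "top" or "wrist"; returns a dict with "color" (384x512x3 uint8, red, green, blue), "intrinsics" (3x3 intrinsics, pixels), "distortion" ([k1, k2, p1, p2, k3] as OpenCV has them; the pictures are not rectified), "pose" (4x4, takes a point from camera to world coordinates). Camera axes: x right, y down, z forward; pixel columns grow to the right and rows downward; lengths in mm; the calibration is good to about 2 mm. A picture is of the moment at which its call begins. There is no depth.
- close_job(): hands the job in; it is judged then, once.
Trained networks look in a picture, given as the dict that the camera call returned (one of the last four; its "shot" number tells which), for a name from the list of things; names that differ only in an ending like _2 or _b are one class to them, and where a whole thing is asked for, a point or a joint stands for the part that bears it (a point fixed in the world has none). Each returns a list of dicts, best first, with "conf" (0 to 1); they miss things now and then, are a little off and sometimes report something else, mostly with a low value. They report only what shows in the picture. A call takes as long as a camera call. They do not tell look-alikes from the thing itself.
- look_for(picture, target): "rect" ([centre column, centre row, width, height] in pixels, round what is visible of it).
- trace(picture, target): "pixels" (384x512 bool, what is visible of it) and "rect" ([centre column, centre row, width, height] in pixels, round what is visible of it).
- tip_of(picture, target): "centre" ([column, row] in pixels: a listed point, or the origin of a listed thing).
The state is a dict: "time": time; "joint_positions": joint angles; "dq": joint speeds; "tau": joint torques, N m; "tool_pos": TCP position; "tcp_rot": TCP orientation; "contact_force": force on the tool from outside, world axes, zero at the start; "moment": the same for the moment, N m; "grip_width": finger opening in mm; "finger_force": force on a finger pad.
Only numpy, scipy, OpenCV 4.12 (cv2) and the standard library are available. Lean on these libraries where they do the work, as an engineer would, in place of code of your own. Each camera call takes 0.05 s, during which the arm holds its last target. There are 200 camera calls.

## Task

The bread rolls lie in a heap on the sheet pan: spread all five out into one even layer for the oven, each lying flat side (pale base) down on the pan, none touching another, with at least a good finger's breadth (20 mm) between rolls that lie side by side and no quarter of the pan left empty. Keep every roll on the pan, off the counter, and leave the bottle, the candle and the mug where they stand.

Things in the scene. Friction and masses are not known exactly. Their poses are not given: they have to be found in the camera images.
- tray: aluminium sheet pan fixed to the counter, outside 300 (own x) x 460 (own y) x 22 high, open above; floor and walls 4 thick. Origin: centre of its underside.
- tray_in (a point): centre of the pan's inner floor (4 above the counter), axes as the pan's; the inner floor is 292 (x) x 452 (y), the rim stands 18 above it.
- roll_a: rigid crusty bread roll, 110 (own x) x 62 (own y) x 40 (own z), about 110 g; dark slashed crown (98 x 50) on +z, pale flat base on -z. Origin at its CENTRE. z up: lies flat side down; z level: stands on its long side, 62 tall, 40 thick. Starts flat, in a tight row of three with b and c (gaps 1 to 4): the one on the tray's -y side.
- roll_b: rigid crusty bread roll, 110 (own x) x 62 (own y) x 40 (own z), about 110 g; dark slashed crown (98 x 50) on +z, pale flat base on -z. Origin at its CENTRE. z up: lies flat side down; z level: stands on its long side, 62 tall, 40 thick. Starts flat, the middle one of the tight row of three.
- roll_c: rigid crusty bread roll, 110 (own x) x 62 (own y) x 40 (own z), about 110 g; dark slashed crown (98 x 50) on +z, pale flat base on -z. Origin at its CENTRE. z up: lies flat side down; z level: stands on its long side, 62 tall, 40 thick. Starts flat, the one on the tray's +y side of the tight row of three.
- roll_d: rigid crusty bread roll, 110 (own x) x 62 (own y) x 40 (own z), about 110 g; dark slashed crown (98 x 50) on +z, pale flat base on -z. Origin at its CENTRE. z up: lies flat side down; z level: stands on its long side, 62 tall, 40 thick. Starts standing on its long side on top of the row of three, turned any way.
- roll_e: rigid crusty bread roll, 110 (own x) x 62 (own y) x 40 (own z), about 110 g; dark slashed crown (98 x 50) on +z, pale flat base on -z. Origin at its CENTRE. z up: lies flat side down; z level: stands on its long side, 62 tall, 40 thick. Starts standing on its long side on the pan's floor, beside the row's +x ends (gap 4 to 10), its base facing the row.
- bottle: bystander: upright dark green bottle, 76 across, 270 tall; origin: centre of its underside.
- candle: bystander: squat apricot glass candle holder, 92 across, 80 tall; origin: centre of its underside.
- mug: bystander: amber beer mug, 80 across with a handle, 120 tall; origin: centre of its underside.
Mind the look-alikes: they are no part of the job. Leave any purple look-alike of the roll_d alone. Leave any blue look-alike of the roll_a alone.

How it is judged:
By the outcome, as a careful person would: the job done as asked, in the order asked, and still so for the second after the job is handed in, with the robot touching nothing.
It also fails if it takes over 69 s, if anything falls off the work surface, if the arm or the gripper's body presses on something with over 40 N, if the wrist force passes 120 N, or if a joint passes its speed limit or range.

## Working session

There is one attempt and no reset: what is moved stays moved. The work goes in short steps, Python scripts to look and compute and a shell command to move; the robot and the scene stay as the last step left them, time stands still between calls to the robot, and variables do not carry over. Pictures are saved under pics/ and viewed, at most 10 in all, crops included, and the job is handed in when it is done.

```bash
mkdir -p pics
cat > h.py <<'E'
from plant import *
import numpy as np, cv2
def save(p,n): cv2.imwrite('pics/'+n+'.png',p['color'][:,:,::-1])
def ray(p,uv):
    K=np.array(p['intrinsics'],float);D=np.array(p['distortion'],float);T=np.array(p['pose'])
    q=cv2.undistortPoints(np.array(uv,float).reshape(-1,1,2),K,D).reshape(-1,2)
    return T[:3,3],np.c_[q,np.ones(len(q))]@T[:3,:3].T
def at(p,uv,z):
    o,d=ray(p,uv); return (o+d*((z-o[2])/d[:,2])[:,None])[:,:2]
def proj(p,X):
    T=np.linalg.inv(np.array(p['pose']));X=np.array(X,float).reshape(-1,3)@T[:3,:3].T+T[:3,3]
    return cv2.projectPoints(X,np.zeros(3),np.zeros(3),np.array(p['intrinsics'],float),np.array(p['distortion'],float))[0].reshape(-1,2)
E
python3 - <<'E'
from h import *
a=capture('top');b=capture('scene');save(a,'top0');save(b,'scene0')
np.set_printoptions(precision=1,suppress=True)
for p,n in((a,'top'),(b,'scene')):
  print(n,np.array(p['pose'])[:3,3])
  for t in('tray','roll_a','bottle','candle','mug'):
    for r in trace(p,t)[:8]:
      m=r['pixels'].astype(np.uint8);c=max(cv2.findContours(m,0,2)[0],key=cv2.contourArea)
      q=cv2.boxPoints(cv2.minAreaRect(c)); z={'tray':22,'roll_a':40}.get(t,0)
      print(t,round(r['conf'],2),np.array(r['rect']),at(p,q,z).round(0).tolist())
  for r in tip_of(p,'tray_in')[:2]: print('tin',r['conf'],r['centre'],at(p,r['centre'],4))
o=get_obs();print(o['tool_pos'],o['tcp_rot'],o['grip_width'],o['time'])
E
```

```text
top [ 368.1   23.3 1452.4]
tray 0.67 [253.5 147.4 163.  107.2] [[695.0, 271.0], [751.0, -194.0], [445.0, -224.0], [392.0, 231.0]]
tray 0.39 [288.4 166.3  21.   40. ] [[564.0, -49.0], [566.0, -109.0], [457.0, -111.0], [456.0, -51.0]]
roll_a 0.94 [242.1 168.6  20.5  39.8] [[558.0, 83.0], [560.0, 21.0], [447.0, 18.0], [445.0, 80.0]]
roll_a 0.94 [182.8 236.6  32.5  30.1] [[271.0, 283.0], [352.0, 206.0], [323.0, 176.0], [242.0, 252.0]]
roll_a 0.91 [267.3 166.4  37.6  30.5] [[506.0, 44.0], [548.0, 25.0], [501.0, -79.0], [459.0, -60.0]]
roll_a 0.78 [265.2 169.2  24.5  37.3] [[460.0, 29.0], [494.0, 11.0], [463.0, -49.0], [429.0, -31.0]]
roll_a 0.75 [256.9 139.8  37.2  18.5] [[607.0, 67.0], [610.0, -44.0], [562.0, -45.0], [559.0, 65.0]]
roll_a 0.71 [321.1 242.8  36.8  39.5] [[272.0, -127.0], [349.0, -211.0], [301.0, -255.0], [225.0, -171.0]]
roll_a 0.6 [116.5 153.8  30.9  31.7] [[578.0, 483.0], [579.0, 389.0], [492.0, 385.0], [489.0, 478.0]]
bottle 0.84 [410.8 148.9  51.5  31.9] [[578.0, -381.0], [650.0, -530.0], [578.0, -565.0], [507.0, -415.0]]
candle 0.87 [117.9 156.2  29.5  29.7] [[584.0,
[... 661 characters left out ...]
 223.8  37.5  28.3] [[557.0, 20.0], [438.0, 21.0], [466.0, 103.0], [577.0, 98.0]]
roll_a 0.72 [350.  223.1  39.2  26.2] [[311.0, 159.0], [218.0, 234.0], [292.0, 293.0], [379.0, 223.0]]
roll_a 0.67 [225.8 226.4  32.7  30.4] [[619.0, -50.0], [552.0, -78.0], [550.0, 72.0], [612.0, 92.0]]
roll_a 0.62 [247.6 211.   34.5  15.6] [[550.0, -46.0], [506.0, -47.0], [525.0, 21.0], [567.0, 20.0]]
bottle 0.76 [159.3 126.5  29.3  73. ] [[399.0, -1003.0], [293.0, -986.0], [529.0, -393.0], [605.0, -416.0]]
mug 0.79 [225.7 131.4  32.4  33.1] [[238.0, -631.0], [134.0, -548.0], [303.0, -316.0], [393.0, -388.0]]
tin 0.56 [232.4, 229.3] [[565.    9.7]]
[ 192.7 -488.3  404.8] [ 3.1 -0.   0.4] 91.90551670181976 0.7
```

Run:
```python
import cv2
a=cv2.imread('pics/top0.png')[80:220,150:370];b=cv2.imread('pics/scene0.png')[140:340,110:390]
cv2.imwrite('pics/t0c.png',cv2.resize(a,None,fx=3.6,fy=3.6,interpolation=2))
cv2.imwrite('pics/s0c.png',cv2.resize(b,None,fx=2.8,fy=2.8,interpolation=2))
```

```text
(no output)
```

View pics/t0c.png

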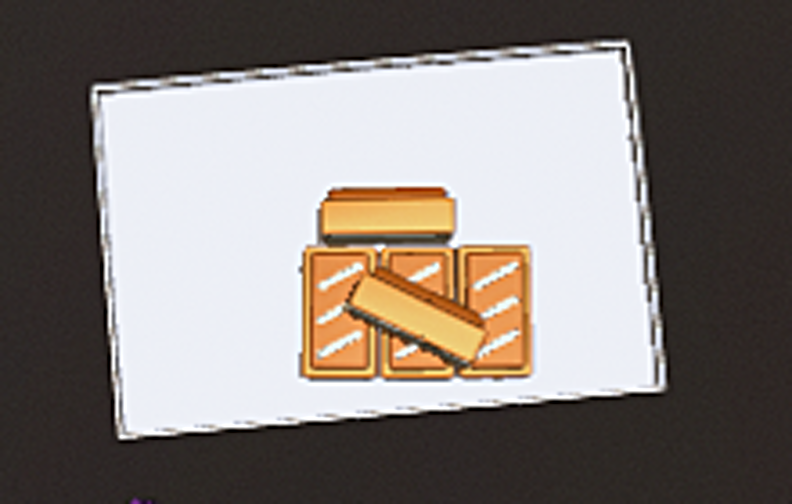

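View pics/s0c.png

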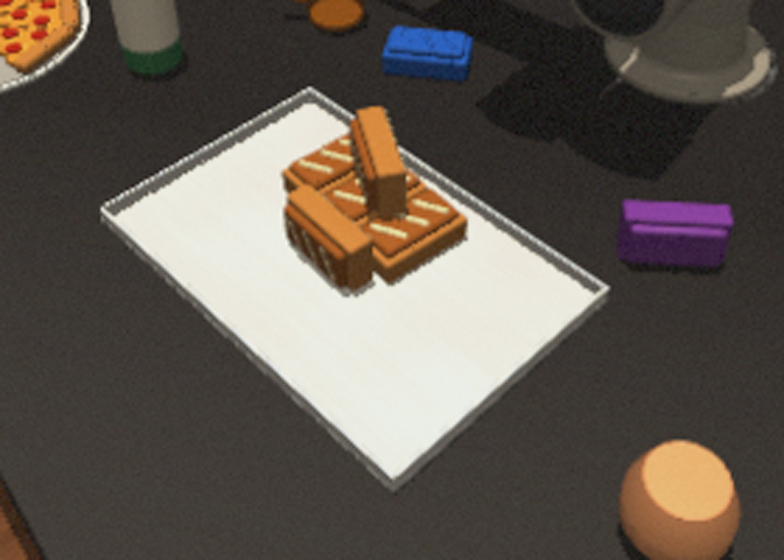

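The top view shows tray corners at crop pixels (95,88), (628,42), (663,388) and (121,437). Roll e is centred near (388,213) with its crown toward +x. Roll d lies diagonally on the row near (418,315), with its crown toward +x and -y. The row c, b, a runs left to right. The blue and purple look-alikes are off the pan.

Run:
```python
from h import *
np.set_printoptions(precision=1,suppress=True)
p=capture('top')
f=lambda L:np.array(L,float)/3.6+[150,80]-0.36
C=at(p,f([(95,88),(628,42),(663,388),(121,437)]),22);print(C,C.mean(0))
v=C[0]-C[1]+C[3]-C[2];print('yaw',np.degrees(np.arctan2(-v[0],v[1])),np.linalg.norm(v)/2,np.linalg.norm(C[0]-C[3]))
print('e',at(p,f([(388,213)]),66))
print('d',at(p,f([(418,315)]),106),'d long edge',at(p,f([(348,308),(470,365),(375,273),(485,325)]),106))
print('row corners',at(p,f([(304,247),(529,247),(531,377),(302,377)]),44), 'splits',at(p,f([(378,377),(457,377)]),44))
for t in('bottle','mug','candle'):print(t,at(p,tip_of(p,t)[0]['centre'],0))
o=get_obs();print(o['tool_pos'],o['tcp_rot'])
w=capture('wrist');print(np.array(w['pose']))
R=cv2.Rodrigues
from scipy.spatial.transform import Rotation as Q
print(Q.from_euler('xyz',o['tcp_rot']).as_matrix())
```

```text
[[ 692.4  262.4]
 [ 744.6 -190.4]
 [ 449.4 -223. ]
 [ 397.3  228.8]] [570.9  19.4]
yaw 6.580903206068649 455.27118777377024 296.9532456308291
e [[583.9  11.4]]
d [[497.4 -13.8]] d long edge [[501.5  41.3]
 [459.  -55.5]
 [529.7  20.8]
 [490.8 -66.7]]
row corners [[ 557.2   79.7]
 [ 562.2 -106. ]
 [ 454.6 -109.6]
 [ 449.9   78.3]] splits [[451.5  16.1]
 [453.1 -48.7]]
bottle [[ 556.3 -417. ]]
mug [[ 301.9 -362.7]]
candle [[534.2 439.2]]
[ 192.7 -488.3  404.8] [3.1 0.  0.4]
[[   0.4   -0.9   -0.3  261.9]
 [  -0.9   -0.4   -0.1 -460.9]
 [   0.     0.3   -1.   384. ]
 [   0.     0.     0.     1. ]]
[[ 0.9  0.4  0. ]
 [ 0.4 -0.9 -0. ]
 [-0.   0.  -1. ]]
```

```bash
cat >> h.py <<'E'
from scipy.spatial.transform import Rotation as Q
def delta(*targets):
    "targets (x,y,ztip,yawdeg): shift from current pose, then from each to the next"
    o=get_obs();R=Q.from_euler('xyz',o['tcp_rot']).as_matrix();P=np.array(o['tool_pos'])
    psi=np.degrees(np.arctan2(R[1,0],R[0,0]))
    print('t %.2f tip %s psi %.1f w %.0f F %s'%(o['time'],(P-[0,0,178]).round(1),psi,o['grip_width'],np.array(o['contact_force']).round(1)))
    for x,y,z,a in targets:
        T=np.array([x,y,z+178]);d=(T-P)@R/1000;s=(a-psi+180)%360-180
        print((x,y,z,a),'->',d.round(4),'spin',round(-np.radians(s),3))
        P=T;psi=a;c,sn=np.cos(np.radians(a)),np.sin(np.radians(a));R=np.array([[c,sn,0],[sn,-c,0],[0,0,-1]])
TC=np.array([570.9,19.4]);TA=np.radians(6.6);TR=np.array([[np.cos(TA),-np.sin(TA)],[np.sin(TA),np.cos(TA)]])
def tw(x,y): return tuple((TC+TR@[x,y]).round(1))
def tl(x,y): return ((np.array([x,y])-TC)@TR).round(1)
E
python3 - <<'E'
from h import *
delta((345,-250,226,45),(497,-14,226,66))
print(tl(584,11.4),tl(506,-15))
E
```

```text
t 0.95 tip [ 192.7 -488.4  226.8] psi 21.5 w 92 F [-0.6  0.1  0. ]
(345, -250, 226, 45) -> [ 0.2292 -0.1658  0.0007] spin -0.41
(497, -14, 226, 66) -> [ 0.2744 -0.0594  0.    ] spin -0.367
[12.1 -9.5] [-68.4 -26.7]
```

```bash
R='x'; python3 -m inch '[[0.229,-0.166,0,-0.41,1],[0.229,-0.166,0,-0.41,1],[0.229,-0.166,0,-0.41,1],[0.229,-0.166,0,-0.41,1],[0.229,-0.166,0,-0.41,1],[0.229,-0.166,0,-0.41,1],[0.229,-0.166,0,-0.41,1],[0.229,-0.166,0,-0.41,1]]'; python3 -m inch '[[0.274,-0.059,0,-0.367,1],[0.274,-0.059,0,-0.367,1],[0.274,-0.059,0,-0.367,1],[0.274,-0.059,0,-0.367,1],[0.274,-0.059,0,-0.367,1],[0.274,-0.059,0,-0.367,1],[0.274,-0.059,0,-0.367,1],[0.274,-0.059,0,-0.367,1]]'
python3 - <<'E'
from h import *
delta((497,-14,226,66)); w=capture('wrist');save(w,'w1')
cv2.imwrite('pics/w1c.png',cv2.resize(w['color'][:,:,::-1],(768,576)))
print(proj(w,[[497,-14,106],[584,11,66]]))
E
```

```text
time: 1.62
tool_pos: [346.6, -245.6, 405.0]
tcp_rot: [-3.141, -0.002, 0.791]
contact_force: [-0.2, 0.5, 0.4]
grip_width: 91.7
finger_force: 0.0
time: 2.28
tool_pos: [498.7, -10.7, 404.6]
tcp_rot: [3.141, -0.002, 1.157]
contact_force: [-1.1, 0.6, 0.1]
grip_width: 91.9
finger_force: 0.0
t 2.28 tip [498.7 -10.7 226.6] psi 66.3 w 92 F [-1.1  0.6  0.1]
(497, -14, 226, 66) -> [-0.0037 -0.0003  0.0006] spin 0.005
[[258.50800641 188.39995558]
 [321.55602818 127.99758309]]
```

View pics/w1c.png

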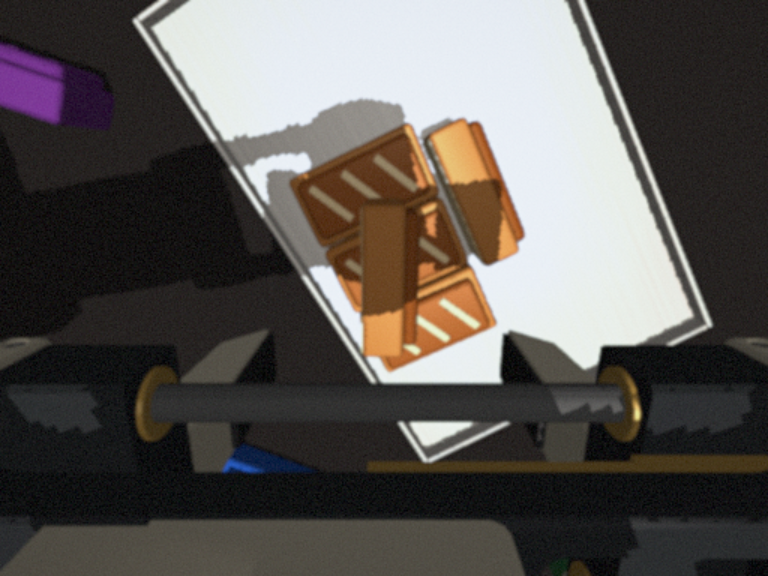

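Wrist view: d's top is centred near (391,278) on the enlarged picture, in line with the fingers. Roll e is near (476,190), with the gap to the row visible. Both agree with the estimates.

Run:
```python
from h import *
w=capture('wrist')
d=at(w,[(261,185)],104)[0];e=at(w,[(317,127)],64)[0];print(d,e)
print('e edge',at(w,np.array([(428,130),(466,120),(488,262),(520,250)])/1.5,66))
print('tray pts',at(w,np.array([(137,20),(427,460),(710,325)])/1.5,22))
print('row',at(w,np.array([(291,182),(405,126),(495,322),(387,368)])/1.5,44))
delta((d[0],d[1],70,66.3))
```

```text
[499.10854967 -14.3658943 ] [578.50649764  11.54385758]
e edge [[562.07395683  64.53447703]
 [588.9581828   59.89207082]
 [568.19752318 -42.54094594]
 [593.73918625 -43.52887502]]
tray pts [[ 396.12628078  225.48126391]
 [ 447.1811555  -224.72504452]
 [ 738.93315892 -193.30593935]]
row [[ 452.20269496   72.8318689 ]
 [ 549.70870668   74.71417553]
 [ 558.48811368 -101.48628277]
 [ 456.15063961 -104.07727793]]
t 2.38 tip [497.  -13.8 226.4] psi 66.2 w 92 F [ 0.1 -0.3  0.4]
(np.float64(499.1085496660031), np.float64(-14.365894304287117), 70, 66.3) -> [0.0004 0.0022 0.1564] spin -0.002
```

```bash
python3 -m inch '[[0,0.002,0.04,0,1],[0,0.002,0.08,0,1],[0,0.002,0.12,0,1],[0,0.002,0.145,0,1],[0,0.002,0.156,0,1],[0,0.002,0.156,0,1],[0,0.002,0.156,0,0],[0,0.002,0.156,0,0]]'; python3 -m inch '[[0,0,0,0,0],[0,0,0,0,0],[0,0,0,0,0],[0,0,-0.03,0,0],[0,0,-0.06,0,0],[0,0,-0.06,0,0]]'
python3 - <<'E'
from h import *
x,y=tw(121,-142); xm,ym=tw(60,-90)
delta((xm,ym,130,96.6),(x,y,130,96.6))
E
```

```text
time: 3.05
tool_pos: [498.9, -16.1, 249.9]
tcp_rot: [3.14, -0.0, 1.152]
contact_force: [-0.6, -1.2, 1.2]
grip_width: 82.8
finger_force: 0.0
time: 3.55
tool_pos: [500.0, -15.3, 314.0]
tcp_rot: [3.132, -0.002, 1.153]
contact_force: [0.5, 0.3, 1.1]
grip_width: 43.4
finger_force: 0.0
t 3.55 tip [500.  -15.3 136. ] psi 66.1 w 43 F [0.5 0.3 1.1]
(np.float64(640.8), np.float64(-63.1), 130, 96.6) -> [0.0134 0.148  0.0074] spin -0.533
(np.float64(707.4), np.float64(-107.8), 130, 96.6) -> [-0.0521  0.061   0.    ] spin -0.0
```

The lift came before the fingers had closed. I'll reopen a little, go down again and grip properly.

```bash
python3 -m inch '[[0,0,0,0,0.8],[0,0,0,0,0.8],[0,0,0,0,0.8],[0,0,0.03,0,0.8],[0,0,0.06,0,0.8],[0,0,0.065,0,0.8],[0,0,0.065,0,0],[0,0,0.065,0,0]]'; python3 -m inch '[[0,0,0,0,0],[0,0,0,0,0],[0,0,0,0,0],[0,0,0,0,0],[0,0,0,0,0],[0,0,0,0,0]]'
```

```text
time: 4.22
tool_pos: [498.8, -15.2, 243.8]
tcp_rot: [-3.141, 0.0, 1.153]
contact_force: [0.2, 0.4, 0.2]
grip_width: 64.4
finger_force: 0.0
time: 4.72
tool_pos: [498.8, -15.2, 244.6]
tcp_rot: [3.14, -0.0, 1.153]
contact_force: [-0.5, 0.2, 5.5]
grip_width: 39.6
finger_force: 30.0
```

```bash
python3 -m inch '[[0,0,-0.035,0,0],[0,0,-0.065,0,0],[0,0.035,-0.065,-0.1,0],[0,0.07,-0.065,-0.2,0],[0,0.11,-0.065,-0.3,0],[0,0.15,-0.065,-0.4,0],[0,0.19,-0.065,-0.5,0],[0,0.228,-0.065,-0.532,0]]'; 
python3 -m inch '[[0,0,0,0,0],[0,0,0,0,0]]'
python3 - <<'E'
from h import *
x,y=tw(121,-142)
delta((x,y,28,96.6))
E
```

```text
time: 5.38
tool_pos: [708.3, -108.6, 308.4]
tcp_rot: [-3.141, -0.0, 1.69]
contact_force: [0.6, 0.1, -1.2]
grip_width: 39.8
finger_force: 30.0
time: 5.55
tool_pos: [707.8, -108.7, 306.1]
tcp_rot: [-3.139, -0.001, 1.683]
contact_force: [-0.9, 0.8, -1.2]
grip_width: 39.4
finger_force: 30.0
t 5.55 tip [ 707.8 -108.7  128.1] psi 96.5 w 39 F [-0.9  0.8 -1.2]
(np.float64(707.4), np.float64(-107.8), 28, 96.6) -> [ 0.0009 -0.      0.1001] spin -0.003
```

```bash
python3 -m inch '[[0.001,0,0.04,0,0],[0.001,0,0.07,0,0],[0.001,0,0.085,0,0],[0.001,0,0.095,0,0],[0.001,0,0.098,0,0],[0.001,0,0.0985,0,0],[0.001,0,0.0985,0,0],[0.001,0,0.0985,0,0.7]]'; 
python3 -m inch '[[0,0,0,0,1],[0,0,0,0,1],[0,0,0,0,1],[0,0,0,0,1],[0,0,0,0,1],[0,0,0,0,1],[0,0,0,0,1]]'
python3 -m inch '[[0,0,-0.015,0,1],[0,0,-0.026,0,1],[0,0,-0.026,0,1],[0,-0.012,-0.026,0,1],[0,-0.022,-0.026,0,1],[0,-0.03,-0.026,0,1],[0,-0.036,-0.026,0,1]]'
python3 - <<'E'
from h import *
w=capture('top');save(w,'t2');cv2.imwrite('pics/t2c.png',cv2.resize(w['color'][80:230,150:370,::-1],None,fx=3.6,fy=3.6))
E
```

```text
time: 6.22
tool_pos: [707.3, -106.8, 212.4]
tcp_rot: [3.138, 0.001, 1.685]
contact_force: [-0.3, 0.5, 1.0]
grip_width: 43.0
finger_force: 0.0
time: 6.8
tool_pos: [706.8, -106.8, 210.2]
tcp_rot: [-3.141, 0.0, 1.685]
contact_force: [-0.1, 0.5, 0.0]
grip_width: 88.4
finger_force: 0.0
time: 7.38
tool_pos: [670.6, -110.9, 236.4]
tcp_rot: [3.141, 0.0, 1.685]
contact_force: [0.5, 0.4, 1.3]
grip_width: 91.9
finger_force: 0.4
```

View pics/t2c.png

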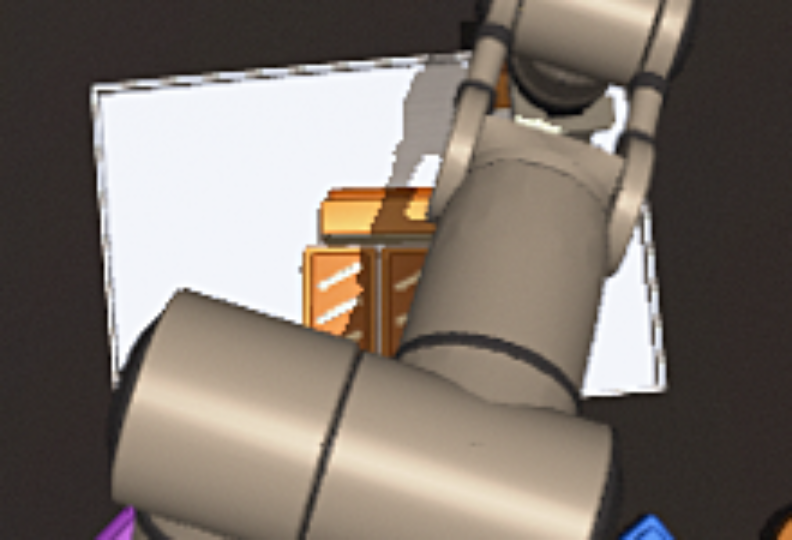

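The arm hides the roll from above. I'll carry on pushing, then look from the wrist.

```bash
python3 -m inch '[[0,-0.008,0,0,1],[0,-0.016,0,0,1],[0,-0.022,0,0,1],[0,-0.026,0,0,1],[0,-0.026,0,0,1]]'
python3 - <<'E'
from h import *
delta()
w=capture('wrist');s=capture('scene')
im=np.vstack([cv2.resize(w['color'],None,fx=.9,fy=.9)[:,:460],cv2.resize(s['color'][130:300,130:360],(460,250),interpolation=2)])
cv2.imwrite('pics/ws3.png',im[:,:,::-1])
E
```

```text
time: 7.85
tool_pos: [644.8, -113.9, 236.2]
tcp_rot: [-3.141, -0.0, 1.685]
contact_force: [-0.2, -1.1, 1.1]
grip_width: 91.7
finger_force: 0.0
t 7.85 tip [ 644.8 -113.9   58.2] psi 96.5 w 92 F [-0.2 -1.1  1.1]
```

View pics/ws3.png

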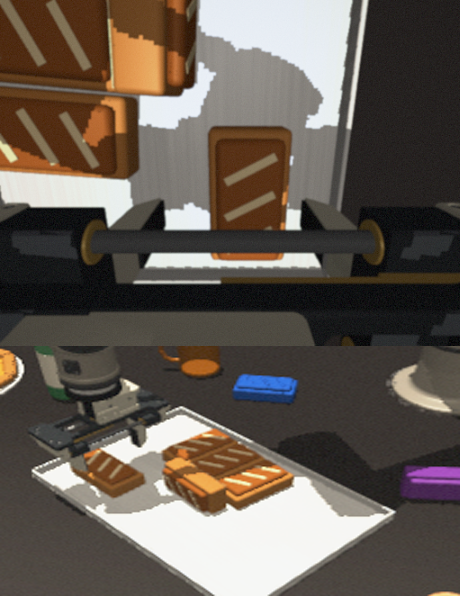

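Roll d now lies flat, crown up. Next is e.

Run:
```python
from h import *
delta((645,-114,120,96.5),(580,11,120,92.5))
```

```text
t 7.95 tip [ 645.4 -113.9   58.3] psi 96.5 w 92 F [ 0.2  0.8 -0.3]
(645, -114, 120, 96.5) -> [-0.0001 -0.0004 -0.0617] spin 0.0
(580, 11, 120, 92.5) -> [ 0.1316 -0.0504  0.    ] spin 0.07
```

```bash
python3 -m inch '[[0,0,-0.03,0,1],[0,0,-0.055,0,1],[0.04,-0.015,-0.055,0.03,1],[0.075,-0.029,-0.055,0.06,1],[0.105,-0.04,-0.055,0.07,1],[0.132,-0.05,-0.055,0.07,1],[0.132,-0.05,-0.055,0.07,1]]'
python3 - <<'E'
from h import *
delta((580,11,50,92.5))
w=capture('wrist');q=w['color'].copy()
c,s=np.cos(np.radians(2.5)),np.sin(np.radians(2.5))
for z in(66,):
  P=[[580+c*a-s*b,11+s*a+c*b,z] for a,b in((-20,-55),(20,-55),(20,55),(-20,55))]
  print(proj(w,P).round().tolist()); cv2.polylines(q,[proj(w,P).astype(np.int32)],True,(0,0,255))
cv2.imwrite('pics/w4.png',q[:,:,::-1])
E
```

```text
time: 8.53
tool_pos: [578.7, 16.0, 291.4]
tcp_rot: [-3.14, -0.002, 1.619]
contact_force: [0.2, 0.0, 0.0]
grip_width: 91.7
finger_force: 0.0
t 8.53 tip [578.7  16.  113.4] psi 92.7 w 92 F [0.2 0.  0. ]
(580, 11, 50, 92.5) -> [-0.0051  0.0012  0.0633] spin 0.004
[[237.0, 278.0], [285.0, 278.0], [290.0, 145.0], [234.0, 145.0]]
```

View pics/w4.png

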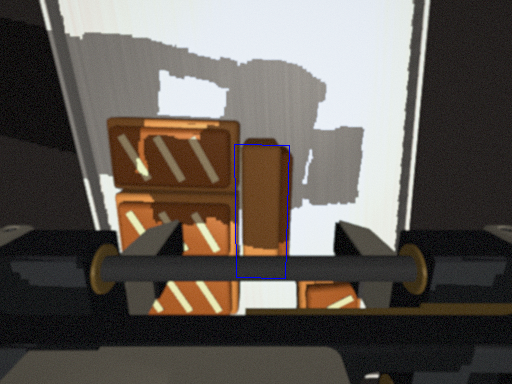

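The outline overlay matches e (top face at columns 243–290) to about 3 mm.

```bash
python3 -m inch '[[-0.001,0.003,0.035,0,1],[-0.001,0.003,0.055,0,1],[-0.001,0.003,0.063,0,0.6],[-0.001,0.003,0.063,0,0],[-0.001,0.003,0.063,0,0],[-0.001,0.003,0.063,0,0],[-0.001,0.003,0.063,0,0],[-0.001,0.003,0.063,0,0]]';  python3 -m inch '[[0,0,0,0,0],[0,0,0,0,0],[0,0,0,0,0],[0,0,0,0,0]]'
python3 - <<'E'
from h import *
x,y=tw(121,115)
delta((x,y,50,96.6))
E
```

```text
time: 9.25
tool_pos: [584.0, 10.6, 229.4]
tcp_rot: [3.139, 0.0, 1.615]
contact_force: [0.4, -0.6, 0.3]
grip_width: 56.1
finger_force: 0.0
time: 9.58
tool_pos: [583.8, 10.8, 228.7]
tcp_rot: [3.141, 0.0, 1.615]
contact_force: [0.6, -0.8, 2.9]
grip_width: 39.9
finger_force: 30.0
t 9.58 tip [583.8  10.8  50.7] psi 92.5 w 40 F [ 0.6 -0.8  2.9]
(np.float64(677.9), np.float64(147.5), 50, 96.6) -> [0.1324 0.1001 0.0007] spin -0.071
```

```bash
python3 -m inch '[[0,0,-0.03,0,0],[0,0,-0.045,0,0],[0.03,0.025,-0.045,-0.03,0],[0.06,0.048,-0.045,-0.06,0],[0.09,0.07,-0.045,-0.071,0],[0.115,0.088,-0.045,-0.071,0],[0.132,0.1,-0.045,-0.071,0],[0.132,0.1,-0.045,-0.071,0]]'
python3 -m inch '[[0,0,0.02,0,0],[0,0,0.035,0,0],[0,0,0.042,0,0],[0,0,0.0445,0,0],[0,0,0.0445,0,0],[0,0,0.0445,0,0]]'
python3 -m inch '[[0,0,0,0,1],[0,0,0,0,1],[0,0,0,0,1],[0,0,0,0,1],[0,0,0,0,1],[0,0,0,0,1],[0,0,0,0,1],[0,0,0,0,1]]'
```

```text
time: 10.25
tool_pos: [678.5, 151.0, 272.2]
tcp_rot: [3.141, -0.001, 1.689]
contact_force: [-1.4, -0.0, -1.0]
grip_width: 39.7
finger_force: 29.9
time: 10.75
tool_pos: [677.6, 146.6, 228.8]
tcp_rot: [-3.141, 0.0, 1.685]
contact_force: [0.5, -0.5, -1.9]
grip_width: 39.9
finger_force: 30.0
time: 11.42
tool_pos: [677.7, 147.0, 228.7]
tcp_rot: [3.142, 0.0, 1.686]
contact_force: [0.1, -0.6, 0.4]
grip_width: 88.4
finger_force: 0.0
```

```bash
python3 -m inch '[[0,0,-0.0075,0,1],[0,-0.012,-0.0075,0,1],[0,-0.022,-0.0075,0,1],[0,-0.03,-0.0075,0,1],[0,-0.038,-0.0075,0,1],[0,-0.046,-0.0075,0,1],[0,-0.054,-0.0075,0,1],[0,-0.062,-0.0075,0,1]]'
python3 -m inch '[[0,0,0,0,1],[0,0,-0.03,0,1],[0,0,-0.06,0,0.5],[0,0,-0.06,0,0]]'
python3 - <<'E'
from h import *
delta((435,-16,112,1.5))
E
```

```text
time: 12.08
tool_pos: [615.8, 139.9, 237.0]
tcp_rot: [3.141, 0.0, 1.686]
contact_force: [0.7, -0.0, -0.1]
grip_width: 91.9
finger_force: 0.0
time: 12.42
tool_pos: [617.9, 140.2, 302.9]
tcp_rot: [3.13, 0.0, 1.686]
contact_force: [1.2, -0.0, 0.8]
grip_width: 82.7
finger_force: 0.0
t 12.42 tip [617.9 140.2 124.9] psi 96.6 w 83 F [ 1.2 -0.   0.8]
(435, -16, 112, 1.5) -> [-0.1342 -0.1998  0.0107] spin 1.66
```

```bash
python3 -m inch '[[-0.02,-0.03,0,0.12,0],[-0.04,-0.06,0,0.24,0],[-0.06,-0.09,0,0.36,0],[-0.08,-0.12,0,0.48,0],[-0.1,-0.15,0,0.6,0],[-0.12,-0.18,0,0.72,0],[-0.134,-0.2,0,0.84,0],[-0.134,-0.2,0,0.96,0]]'
python3 -m inch '[[0,0,0,0.12,0],[0,0,0,0.24,0],[0,0,0,0.36,0],[0,0,0,0.48,0],[0,0,0,0.6,0],[0,0,0,0.7,0],[0,0,0,0.7,0]]'
python3 - <<'E'
from h import *
delta((435,-16,26,1.5))
w=capture('wrist');a=capture('top')
im=np.vstack([cv2.resize(w['color'],(400,300)),cv2.resize(a['color'][80:220,150:370],(471,300),interpolation=2)[:,:400]])
cv2.imwrite('pics/w5.png',im[:,:,::-1])
for r in trace(a,'roll_a')[:8]:
  c=max(cv2.findContours(r['pixels'].astype(np.uint8),0,2)[0],key=cv2.contourArea);q=at(a,cv2.boxPoints(cv2.minAreaRect(c)),44)
  print(round(r['conf'],2),q.mean(0).round(),'local',tl(*q.mean(0)),'dims',np.linalg.norm(q[0]-q[1]).round(),np.linalg.norm(q[2]-q[1]).round())
for r in trace(w,'roll_a')[:8]:
  c=max(cv2.findContours(r['pixels'].astype(np.uint8),0,2)[0],key=cv2.contourArea);print(round(r['conf'],2),at(w,cv2.boxPoints(cv2.minAreaRect(c)),44).round().tolist())
E
```

```text
time: 13.08
tool_pos: [430.2, -18.0, 296.4]
tcp_rot: [-3.141, 0.002, 0.718]
contact_force: [0.2, 0.9, -0.1]
grip_width: 29.8
finger_force: 0.0
time: 13.67
tool_pos: [433.2, -16.3, 296.6]
tcp_rot: [3.141, -0.001, 0.022]
contact_force: [-0.4, 0.3, 0.6]
grip_width: 0.3
finger_force: 0.0
t 13.67 tip [433.2 -16.3 118.6] psi 1.3 w 0 F [-0.4  0.3  0.6]
(435, -16, 26, 1.5) -> [ 0.0017 -0.0003  0.0926] spin -0.004
0.95 [623. 140.] local [ 65.8 113.7] dims 110.0 66.0
0.88 [ 655. -113.] local [  68.4 -140.7] dims 107.0 67.0
0.81 [ 288. -190.] local [-305.4 -175. ] dims 109.0 63.0
0.64 [535. -76.] local [-46.5 -91.1] dims 63.0 60.0
0.56 [300. 228.] local [-245.1  238.7] dims 112.0 43.0
0.55 [521.  52.] local [-45.4  38.3] dims 59.0 68.0
0.47 [539. -14.] local [-35.1 -29.5] dims 56.0 36.0
0.92 [[553.0, 75.0], [558.0, 15.0], [452.0, 11.0], [447.0, 79.0]]
0.84 [[333.0, 190.0], [360.0, 165.0], [345.0, 153.0], [318.0, 178.0]]
0.79 [[455.0, -45.0], [560.0, -44.0], [559.0, -103.0], [453.0, -113.0]]
0.67 [[352.0, -125.0], [354.0, -212.0], [319.0, -220.0], [317.0, -130.0]]
0.64 [[556.0, 14.0], [558.0, -44.0], [453.0, -51.0], [451.0, 16.0]]
```

View pics/w5.png

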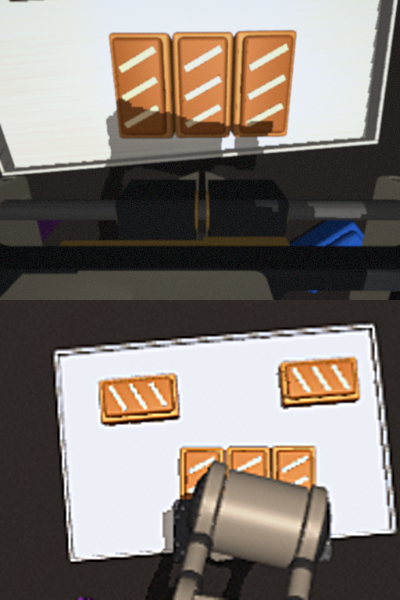

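d and e lie flat at local (68,-141) and (66,114). The row is untouched, with b's near end at x≈452. I'll push b out of the row.

```bash
python3 -m inch '[[0,0,0.035,0,0],[0,0,0.07,0,0],[0,0,0.088,0,0],[0,0,0.092,0,0],[0,0,0.092,0,0],[0.01,0,0.092,0,0],[0.02,0,0.092,0,0],[0.03,0,0.092,0,0]]'
python3 -m inch '[[0.011,0,0,0,0],[0.022,0,0,0,0],[0.032,0,0,0,0],[0.04,0,0,0,0],[0.043,0,0,0,0],[0.043,0,0,0,0],[0.038,0,-0.03,0,0],[0.038,0,-0.07,0,0]]'
python3 - <<'E'
from h import *
w=capture('wrist')
for r in trace(w,'roll_a')[:8]:
  c=max(cv2.findContours(r['pixels'].astype(np.uint8),0,2)[0],key=cv2.contourArea);print(round(r['conf'],2),at(w,cv2.boxPoints(cv2.minAreaRect(c)),44).round().tolist())
delta((589,-15,95,1.5))
E
```

```text
time: 14.53
tool_pos: [463.7, -15.5, 205.8]
tcp_rot: [3.141, -0.002, 0.027]
contact_force: [-0.5, 0.4, 0.6]
grip_width: 0.6
finger_force: 0.2
time: 15.2
tool_pos: [498.8, -14.2, 272.3]
tcp_rot: [-3.14, 0.009, 0.026]
contact_force: [1.0, -0.3, -0.1]
grip_width: 0.5
finger_force: 0.0
0.88 [[335.0, -115.0], [337.0, -196.0], [323.0, -199.0], [320.0, -117.0]]
0.87 [[467.0, -40.0], [568.0, -44.0], [563.0, -103.0], [461.0, -108.0]]
0.79 [[624.0, 15.0], [625.0, -41.0], [522.0, -49.0], [521.0, 17.0]]
0.7 [[638.0, -52.0], [641.0, -162.0], [616.0, -169.0], [613.0, -55.0]]
0.68 [[633.0, 153.0], [635.0, 65.0], [588.0, 70.0], [586.0, 165.0]]
t 15.30 tip [502.  -14.6 101.5] psi 1.5 w 0 F [ 0.3 -0.  -0.3]
(589, -15, 95, 1.5) -> [0.0869 0.0027 0.0074] spin -0.0
```

```bash
python3 -m inch '[[0.04,0.001,0,0,1],[0.08,0.001,0,0,1],[0.089,0.001,0,0,1],[0.089,0.001,0,0,1],[0.089,0.001,0,0,1],[0.089,0.001,0,0,1],[0.089,0.001,0,0,1],[0.089,0.001,0,0,1]]'
python3 -m inch '[[0,0,0,0,1],[0,0,0.035,0,1],[0,0,0.065,0,1],[0,0,0.082,0,1],[0,0,0.0875,0,1],[0,0,0.0875,0,0],[0,0,0.0875,0,0],[0,0,0.0875,0,0]]'
python3 -m inch '[[0,0,0,0,0],[0,0,0,0,0],[0,0,0,0,0],[0,0,0,0,0]]'
python3 - <<'E'
from h import *
x,y=tw(70,-11);g=(x-18*np.cos(TA)*-1,y+18*np.sin(TA),14,6.6);delta(g)
E
```

```text
time: 15.97
tool_pos: [588.9, -13.1, 274.4]
tcp_rot: [3.142, 0.001, 0.026]
contact_force: [0.5, -0.2, -1.1]
grip_width: 49.3
finger_force: 0.0
time: 16.63
tool_pos: [590.4, -13.2, 188.3]
tcp_rot: [3.141, -0.003, 0.026]
contact_force: [-0.6, 0.1, -0.1]
grip_width: 71.4
finger_force: 0.0
time: 16.97
tool_pos: [590.2, -13.2, 188.2]
tcp_rot: [3.141, -0.003, 0.026]
contact_force: [-0.6, -0.2, 8.0]
grip_width: 61.8
finger_force: 30.0
t 16.97 tip [590.2 -13.2  10.2] psi 1.5 w 62 F [-0.6 -0.2  8. ]
(np.float64(659.5807097808072), np.float64(18.568868708871598), 14, 6.6) -> [ 0.0702 -0.0299 -0.0037] spin -0.089
```

```bash
python3 -m inch '[[0,0,-0.03,0,0],[0,0,-0.055,0,0],[0.025,-0.01,-0.055,-0.045,0],[0.05,-0.02,-0.055,-0.089,0],[0.07,-0.03,-0.055,-0.089,0],[0.07,-0.03,-0.055,-0.089,0],[0.07,-0.03,-0.03,-0.089,0],[0.07,-0.03,-0.01,-0.089,0]]'
python3 -m inch '[[0,0,0.006,0,0],[0,0,0.009,0,0],[0,0,0.009,0,0],[0,0,0.009,0,0.9],[0,0,0.009,0,0.9],[0,0,0.009,0,0.9],[0,0,0.009,0,0.9],[0,0,0.009,0,0.9]]'
python3 -m inch '[[0,0,-0.03,0,0.9],[0,0,-0.06,0,0.5],[0,0,-0.09,0,0],[0,0,-0.09,0,0]]'
python3 - <<'E'
from h import *
w=capture('wrist')
for r in trace(w,'roll_a')[:8]:
  c=max(cv2.findContours(r['pixels'].astype(np.uint8),0,2)[0],key=cv2.contourArea);print(round(r['conf'],2),at(w,cv2.boxPoints(cv2.minAreaRect(c)),44).round().tolist())
delta((505,-15,105,1.5))
E
```

```text
time: 17.63
tool_pos: [658.9, 18.9, 196.6]
tcp_rot: [3.141, -0.001, 0.115]
contact_force: [-0.5, -0.2, -1.9]
grip_width: 61.8
finger_force: 30.0
time: 18.3
tool_pos: [659.0, 18.6, 187.8]
tcp_rot: [3.141, -0.0, 0.115]
contact_force: [1.0, -0.5, -1.1]
grip_width: 81.9
finger_force: 0.0
time: 18.63
tool_pos: [660.5, 18.6, 284.7]
tcp_rot: [3.139, -0.011, 0.115]
contact_force: [1.1, -0.0, 0.6]
grip_width: 67.1
finger_force: 0.0
0.94 [[585.0, -36.0], [588.0, -62.0], [571.0, -65.0], [568.0, -39.0]]
0.94 [[697.0, 52.0], [704.0, -5.0], [618.0, -18.0], [611.0, 45.0]]
0.73 [[580.0, 78.0], [587.0, 22.0], [554.0, 19.0], [547.0, 77.0]]
0.62 [[635.0, -52.0], [688.0, -42.0], [700.0, -151.0], [647.0, -168.0]]
0.56 [[659.0, 187.0], [671.0, 79.0], [620.0, 76.0], [607.0, 192.0]]
t 18.73 tip [659.2  18.7 101.2] psi 6.6 w 59 F [-0.1  0.5  0.1]
(505, -15, 105, 1.5) -> [-0.157   0.0158 -0.0043] spin 0.089
```

```bash
python3 -m inch '[[-0.04,0.004,0,0.03,0],[-0.08,0.008,0,0.06,0],[-0.12,0.012,0,0.089,0],[-0.157,0.016,0,0.089,0],[-0.157,0.016,0,0.089,0],[-0.157,0.016,0,0.089,0],[-0.157,0.016,0,0.089,0]]'
python3 - <<'E'
from h import *
delta((505,-15,16,1.5))
w=capture('wrist');a=capture('top')
for r in trace(w,'roll_a')[:8]:
  c=max(cv2.findContours(r['pixels'].astype(np.uint8),0,2)[0],key=cv2.contourArea);print(round(r['conf'],2),at(w,cv2.boxPoints(cv2.minAreaRect(c)),44).round().tolist())
im=np.vstack([cv2.resize(w['color'],(400,300)),cv2.resize(a['color'][80:220,150:370],(471,300),interpolation=2)[:,:400]])
cv2.imwrite('pics/w6.png',im[:,:,::-1])
E
```

```text
time: 19.32
tool_pos: [505.3, -15.3, 277.4]
tcp_rot: [3.142, -0.0, 0.025]
contact_force: [1.0, 0.1, 0.5]
grip_width: 12.6
finger_force: 0.0
t 19.32 tip [505.3 -15.3  99.4] psi 1.5 w 13 F [1.  0.1 0.5]
(505, -15, 16, 1.5) -> [-0.0004 -0.0003  0.0834] spin -0.001
0.95 [[486.0, -46.0], [564.0, -42.0], [565.0, -102.0], [486.0, -112.0]]
0.86 [[559.0, 73.0], [562.0, 14.0], [485.0, 12.0], [481.0, 78.0]]
0.84 [[338.0, -132.0], [340.0, -201.0], [327.0, -204.0], [325.0, -134.0]]
0.69 [[643.0, 157.0], [646.0, 65.0], [589.0, 70.0], [587.0, 170.0]]
0.64 [[646.0, 44.0], [652.0, -13.0], [587.0, -21.0], [581.0, 42.0]]
```

View pics/w6.png

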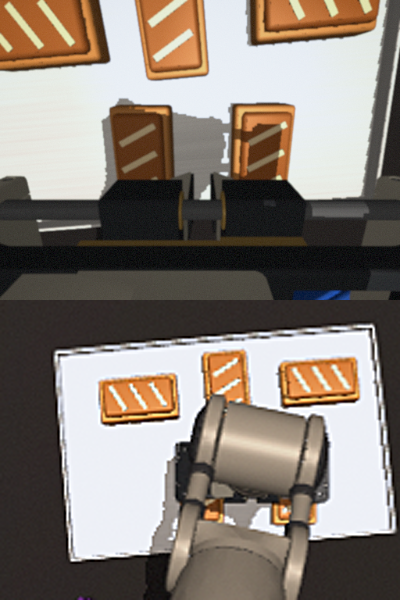

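b is neatly between d and e. The slot between a (y<-43) and c (y>13) is free, so I'll spread those two apart.

```bash
python3 -m inch '[[0,0,0.03,0,0],[0,0,0.06,0,0],[0,0,0.08,0,0],[0,0,0.083,0,0],[0,0,0.083,0,0],[0,-0.01,0.083,0,0],[0,-0.02,0.083,0,0],[0,-0.03,0.083,0,0]]'
python3 -m inch '[[0,-0.01,0,0,0],[0,-0.02,0,0,0],[0,-0.03,0,0,0],[0,-0.038,0,0,0],[0,-0.04,0,0,0],[0,-0.04,0,0,0],[0,-0.02,0,0,0],[0,0.01,0,0,0]]'
python3 -m inch '[[0.006,0.03,0,0,0],[0.006,0.04,0,0,0],[0.006,0.05,0,0,0],[0.006,0.056,0,0,0],[0.006,0.056,0,0,0],[0.006,0.04,0,0,0],[0.006,0.04,-0.04,0,0],[0.006,0.04,-0.08,0,0]]'
python3 - <<'E'
from h import *
delta((430,-240,230,1.5),(400,-330,230,1.5))
E
```

```text
time: 20.13
tool_pos: [504.6, 15.9, 196.0]
tcp_rot: [3.141, -0.003, 0.026]
contact_force: [-0.1, -0.8, 0.6]
grip_width: 0.5
finger_force: 0.3
time: 20.8
tool_pos: [504.0, 6.0, 194.5]
tcp_rot: [-3.141, 0.001, 0.029]
contact_force: [0.3, 0.1, -0.2]
grip_width: 0.9
finger_force: 0.0
time: 21.47
tool_pos: [510.2, -33.3, 273.3]
tcp_rot: [-3.14, 0.007, 0.028]
contact_force: [1.0, -0.8, 0.3]
grip_width: 0.4
finger_force: 0.0
t 21.47 tip [510.2 -33.3  95.3] psi 1.6 w 0 F [ 1.  -0.8  0.3]
(430, -240, 230, 1.5) -> [-0.0869  0.2041 -0.1345] spin 0.001
(400, -330, 230, 1.5) -> [-0.0323  0.0892  0.    ] spin -0.0
```

```bash
python3 -m inch '[[0,0,-0.04,0,0],[-0.02,0.02,-0.08,0,0],[-0.04,0.06,-0.1,0,0],[-0.06,0.1,-0.12,0,0],[-0.08,0.14,-0.134,0,0],[-0.087,0.18,-0.134,0,0],[-0.087,0.21,-0.134,0,0],[-0.09,0.25,-0.134,0,0]]'
python3 -m inch '[[-0.03,0.03,0,0,0],[-0.04,0.06,0,0,0],[-0.05,0.09,0,0,0],[-0.05,0.09,0,0,0]]'
python3 - <<'E'
from h import *
a=capture('top');print(get_obs()['tool_pos'])
for r in trace(a,'roll_a')[:8]:
  c=max(cv2.findContours(r['pixels'].astype(np.uint8),0,2)[0],key=cv2.contourArea);q=at(a,cv2.boxPoints(cv2.minAreaRect(c)),40)
  print(round(r['conf'],2),[tl(*k).round().tolist() for k in q])
for t in('bottle','mug','candle'):
  r=tip_of(a,t);print(t,at(a,r[0]['centre'],0) if r else None)
cv2.imwrite('pics/t7.png',cv2.resize(a['color'][80:220,150:370,::-1],None,fx=3.6,fy=3.6,interpolation=2))
E
```

```text
time: 22.13
tool_pos: [427.6, -278.3, 409.7]
tcp_rot: [3.141, -0.001, 0.027]
contact_force: [1.8, 0.0, 0.7]
grip_width: 0.6
finger_force: 0.0
time: 22.47
tool_pos: [379.4, -372.5, 408.1]
tcp_rot: [3.14, 0.001, 0.022]
contact_force: [0.5, -0.5, 0.0]
grip_width: 0.4
finger_force: 0.0
[ 380.1133496  -370.38447567  408.00845125]
0.96 [[-313.0, -113.0], [-249.0, -200.0], [-302.0, -238.0], [-365.0, -151.0]]
0.94 [[-18.0, -84.0], [-24.0, -149.0], [-137.0, -138.0], [-131.0, -73.0]]
0.8 [[103.0, 169.0], [98.0, 58.0], [30.0, 60.0], [34.0, 170.0]]
0.64 [[126.0, 19.0], [124.0, -42.0], [12.0, -37.0], [14.0, 23.0]]
0.64 [[-3.0, 118.0], [-9.0, 56.0], [-116.0, 66.0], [-110.0, 127.0]]
0.62 [[102.0, -85.0], [106.0, -196.0], [35.0, -197.0], [32.0, -86.0]]
0.57 [[-266.0, 301.0], [-192.0, 212.0], [-228.0, 181.0], [-302.0, 270.0]]
bottle [[ 562.00231373 -419.56432482]]
mug [[ 304.61802935 -359.47691229]]
candle [[537.91118631 438.79608321]]
```

View pics/t7.png

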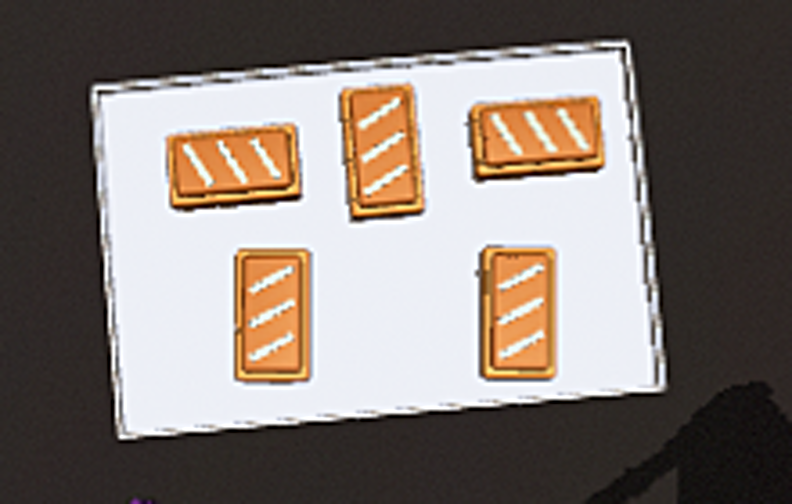

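All five rolls lie flat, crown up. The gaps are at least 35 mm and every quarter of the pan holds a roll. The bystanders read within about 6 mm of their first positions, which is detector error, as nothing came near them.

```bash
python3 -c "
from plant import *
print(close_job())"
```

```text
the job is handed in; nothing more can be done
None
```

I handed the job in at about 22.5 s: all five rolls lie flat side down on the pan, at least about 35 mm apart, with a roll in every quarter, and the bottle, candle and mug were left where they stood.

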